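Load a cell into the spring-contact charging cradle

ROBOT

A 6-joint arm with a two-finger parallel gripper is mounted at the origin on a cart in front of the work surface, level with it; the furniture and walls round the work are solid. World frame = base frame: x ahead of the robot, y to its left, z up, the work surface at z = 0. Lengths are in m, angles in rad, forces in N, time in s.
With the tool pointing down it reaches from about 0.25 to 0.725 m from the base axis. Payload 4 kg.
Tool frame: the origin (TCP) lies at the very end of the fingers, on their centre line; the grasp point (between the pads) lies arm.tcp_to_grasp behind it (arm.tcp_to_grasp is the distance from the TCP to the grasp point, in m); z points along the fingers, y is the line along which they close (so a half turn about z gives the same grasp; the last joint's range is limited). The gripper opens to 85 mm and grips with 20 to 120 N. Pads are 22 mm wide; open, the fingers measure 114 mm over their backs; the gripper's body (76 mm by 85 mm) begins 54 mm behind the grasp point. The pads swing forward as they close: fully open they stand 13 mm farther back than shut.
Start: joints at [-1.178, 0.241, 0.005, 1.335, 0, 1.571], TCP at [0.191, -0.462, 0.231] pointing down, gripper open.
Joint ranges: [-2.72, 2.72], [-1.05, 1.87], [-1.09, 1.28], [-1.99, 2.15], [-1.42, 1.44], [-3.14, 3.14]. Speed limits (rad/s): [2.79, 2.79, 3.14, 3.14, 3.14, 3.14].

INTERFACE

Orientations are given as a unit quaternion [x, y, z, w].
In Python, from workcell import arm, optics gives the robot as it stands. The module is installed in compiled form; this text tells all that it offers.
- The arm moves only by the tool step_arm, never from a script. Its argument "series" is a list of rows, each a list of 3 entries, a list of its own where there are three numbers: the finger opening in mm, from 0 to 85.4, then the shift along the tool's x, y, z in mm, then the turn, a rotation vector about the tool's x, y, z in degrees. A call has 1 to 10 rows; each row is the pose to reach, as a shift and turn from the pose commanded when the call began, along the tool's axes at that moment; what a row does not reach only later rows make up. A row lasts 1/8 s, in which the tool goes at most 62.5 mm and 10.7 degrees, less where a joint would pass 70% of its speed; a pose out of reach is approached as far as the arm can. A call with a gripper value outside its range is refused whole. The fingers move at their own pace and stop on an object; "squeeze" is the grip in N (left out, the last holds). Time passes only in rows, so rows that repeat a pose let the fingers close. It gives the time, the measured TCP pose, the force, the opening and the grip force at its end, in the units of the state.
- arm.sense(): the state, without advancing time (a new reading comes with each control period).
- optics.get_image(name): name is "scene" or "top" or "wrist"; returns a dict with "pixels" (400x640x3 uint8, blue, green, red), "K" (3x3 intrinsics, pixels), "k1" (the pictures are not rectified: a ray, as slopes to the right and down, at radius r is drawn at 1 + k1 r^2 times it, then the intrinsics apply), "R" (3x3) and "t" (3): a world point X has camera coordinates R X + t; the wrist camera has in their place "T_tool_cam" (4x4, takes a point from camera to tool coordinates, whose origin is the TCP and whose axes are the flange's). Camera axes: x right, y down, z forward; pixel columns grow to the right and rows downward; lengths in m; the calibration is good to about 2 mm. A picture is of the moment at which its call begins: read the wrist's pose just before it. There is no depth.
- arm.close_job(): hands the job in; it is judged then, once.
The state is a dict: "clock": time; "qpos": joint angles; "dq": joint speeds; "effort": joint torques, N m; "tcp_pos": TCP position; "ee_rot": TCP orientation; "contact_force": force on the tool from outside, world axes, zero at the start; "torque": the same for the moment, N m; "grip_width": opening from 0.0 (shut) to 1.0 (fully open); "grip_force": force on a finger pad.
Only numpy, scipy, OpenCV 4.12 (cv2) and the standard library are available. Lean on these libraries where they do the work, as an engineer would, in place of code of your own. Each camera call takes 0.05 s, during which the arm holds its last target. There are 200 camera calls.

TASK

Take the cylindrical battery cell from its rest and load it into the charging cradle: put its flat end against the sprung contact and press that back, then tip the button end down behind the fixed end wall and press it until the cell lies level and fully home between the two contacts. Leave the screw jar, the glue bottle and the marker where they are.

Things in the scene. Friction and masses are not known exactly. Their poses are not given: they have to be found in the camera images.
- cell: Loose battery cell: black cylinder, diameter 32, length 70 mm over all (68 mm body plus, on one end, a round steel button 12 mm wide standing 2 mm proud), about 0.15 kg. Origin on its axis, in the middle of the 70 mm; x along the cylinder towards the button; it may roll about x. At the start it lies level on the rest, its axis 28.7 mm above the worktop.
- cell_button (a point): Centre of the outer face of the cell's button (its button end, on the axis, 35 mm from the cell's origin).
- cell_flat (a point): Centre of the cell's flat end (on the axis, 35 mm from the cell's origin on the other side).
- rest: Low grey rest fixed to the worktop, 56 x 26 mm, with two steel rods (6 mm thick, 18 mm between their axes, tops 15 mm high) along its x axis; the cell lies on them along that axis. Origin: centre of the underside.
- charger: Grey charging cradle fixed to the worktop, base 122 x 60 mm (x -73 to +49), 12.5 mm high. Origin on the worktop under the bay; x along the bay from the sprung contact (-x) to the fixed end wall (+x), z up. Bay floor 14 mm above the worktop. Side rails along the bay 36 mm apart inside, 46 outside, top 30 mm. Spring housing x -70 to -52, 46 mm wide, top 38 mm. Bay 62 mm long with the contact released.
- contact (a joint): Travel of the sprung contact, m: 0 released, grows as it is pressed back (to charger -x), stop at 0.018. A steel plate 26 mm wide, 15 to 41 mm above the worktop; released, its face is at charger x = -31 mm. 0.4 N/mm with 2.4 N preload: 5.6 N with the cell home (0.008). To tip in past the wall the cell must press it back 10 to 15 mm; friction can jam the cell aslant until its button end is pressed down.
- wall_top (a point): Middle of the upper inner edge of the fixed end wall: charger x = +31, 35 mm above the worktop. The wall is 9 mm thick (x +31 to +40), 46 mm wide; its inner face is the contact for the button. A cell let go in the bay with its flat end on the floor by the sprung contact leans stably on this edge, button end up beyond it.
- bay_seat (a point): Where the cell's origin lies when it is home: charger x = -4 mm, y = 0, 30 mm above the worktop; its axes are those of the charger. The cell's x axis then runs along charger +x, and its top is 46 mm above the worktop.
- screw_jar: Bystander: clear jar with a blue lid, 55 mm in diameter, 62 mm tall. Origin: centre of its underside.
- glue_bottle: Bystander: brown bottle with a white cap, 41 mm in diameter, 66 mm tall. Origin: centre of its underside.
- marker: Bystander: white marker pen with black ends, 140 x 17 x 20 mm, lying on the worktop along its x axis. Origin: centre of its underside.
Not all that is in view belongs to the job. What is shaped like the cell but purple is not meant.

How it is judged:
On the way:
1. the cell's flat end presses the sprung contact back by more than 6 mm while its button end is still more than 6 mm above its place (value of joint contact above 0.006 m and z of cell_button in the frame of charger above 0.036 m and z of cell_flat in the frame of charger below 0.038 m and distance between cell_flat and bay_seat below 0.055 m), for 0.03 s.
At the end, for the whole second after the job is handed in: The cell lies still and released in the bay, its middle within 4 mm of the bay's seat point, both ends no more than 2.5 mm above their level place, the button end at the fixed wall (within 4 mm) and the flat end holding the sprung contact pressed back by 6 to 10.5 mm (distance between cell and bay_seat below 0.004 m and z of each of cell_button, cell_flat in the frame of charger below 0.0325 m and x of cell_button in the frame of charger above 0.027 m and value of joint contact between 0.006 and 0.0105 m and linear speed of cell below 0.01 m/s and contact force between the fingers and cell below 0.1 N); the robot touches nothing.
It fails at once if the screw jar is moved by more than 25 mm (distance of screw_jar from where it was at the start of the episode above 0.025 m).
It fails at once if the glue bottle is moved by more than 25 mm (distance of glue_bottle from where it was at the start of the episode above 0.025 m).
It fails at once if the marker is moved by more than 25 mm (distance of marker from where it was at the start of the episode above 0.025 m).
It also fails if it takes over 61 s, if anything falls off the work surface, if the arm or the gripper's body presses on something with over 40 N, if the wrist force passes 120 N, or if a joint passes its speed limit or range.

## Working session

There is one attempt and no reset: what is moved stays moved. The work goes in short steps, Python scripts to look and compute and a tool call to move; the robot and the scene stay as the last step left them, time stands still between calls to the robot, and variables do not carry over. Pictures are saved under pics/ and viewed, at most 10 in all, crops included, and the job is handed in when it is done.

Besides the shell and the picture viewer there is one more tool, called after "Emit:" as name([rows], argument=value, ...), one row to a line, values as JSON. step_arm: Moves the arm, as the interface text tells. Its arguments: {"type":"object","properties":{"series":{"type":"array","items":{"type":"array"}},"squeeze":{"type":"number"}},"required":["series"]}

```bash
mkdir -p pics; cat > h.py <<'E'
import numpy as np, cv2
from scipy.spatial.transform import Rotation as Ro
from workcell import arm, optics
def grab(n,f):
    s=arm.sense(); d=optics.get_image(n); cv2.imwrite('pics/'+f+'.png',d['pixels'])
    if 'T_tool_cam' in d:
        T=np.eye(4);T[:3,:3]=Ro.from_quat(s['ee_rot']).as_matrix();T[:3,3]=s['tcp_pos']
        W=np.linalg.inv(T@np.array(d['T_tool_cam'])); d['R'],d['t']=W[:3,:3],W[:3,3]
    np.savez('pics/'+f+'.npz',K=d['K'],k1=d['k1'],R=d['R'],t=d['t'])
    return s,d
def dist(k1): return np.array([k1,0,0,0,0],float)
def pix2w(f,uv,z):
    d=np.load('pics/'+f+'.npz'); K,R,t=d['K'],d['R'],d['t']
    n=cv2.undistortPoints(np.array([uv],float).reshape(-1,1,2),K,dist(d['k1'])).reshape(-1,2)
    out=[]
    c=-R.T@t
    for (a,b),zz in zip(n,np.broadcast_to(z,len(n))):
        r=R.T@np.array([a,b,1]); out.append(c+r*(zz-c[2])/r[2])
    return np.array(out)
def w2pix(f,X):
    d=np.load('pics/'+f+'.npz')
    return cv2.projectPoints(np.array(X,float).reshape(-1,3),cv2.Rodrigues(d['R'])[0],d['t'],d['K'],dist(d['k1']))[0].reshape(-1,2)
E
python3 - <<'E'
from h import *
s,d=grab('scene','s0'); s2,d2=grab('top','t0')
print(s); print(arm.tcp_to_grasp)
cv2.imwrite('pics/t0b.png',cv2.resize(d2['pixels'],(800,500)))
cv2.imwrite('pics/s0b.png',cv2.resize(d['pixels'],(800,500)))
for n in('s0','t0'):
    q=np.load(f'pics/{n}.npz');print(-q['R'].T@q['t'],q['K'][0,0],q['k1'])
E
```

```text
{'clock': 0.0, 'qpos': array([-1.17798967e+00,  2.41402268e-01,  3.68772310e-03,  1.33520790e+00,
       -6.80823061e-06,  1.57082229e+00]), 'dq': array([-2.10679220e-04,  4.87198551e-04, -8.03383830e-04, -1.17690420e-05,
        8.79793552e-04, -2.24780875e-04]), 'effort': array([-1.58892159e-03, -3.72318685e+01,  2.52406687e+01,  1.70149805e-02,
       -3.36016501e-05,  9.14200513e-06]), 'tcp_pos': array([ 0.19113939, -0.46131634,  0.23040439]), 'ee_rot': array([ 9.80776764e-01,  1.95130234e-01, -2.10800780e-04, -1.04195434e-03]), 'contact_force': array([-0.12662042, -0.34696221, -0.0843525 ]), 'torque': array([-0.01341799, -0.03308069,  0.0060894 ]), 'grip_force': 0.0, 'grip_width': 1.000730142600746}
0.0187
[0.01822087 0.56489253 0.84761302] 465.3737764032966 -0.045134817842003835
[0.38692466 0.05498935 1.09191602] 420.1269737440682 -0.043597546426004066
```

View pics/t0.png

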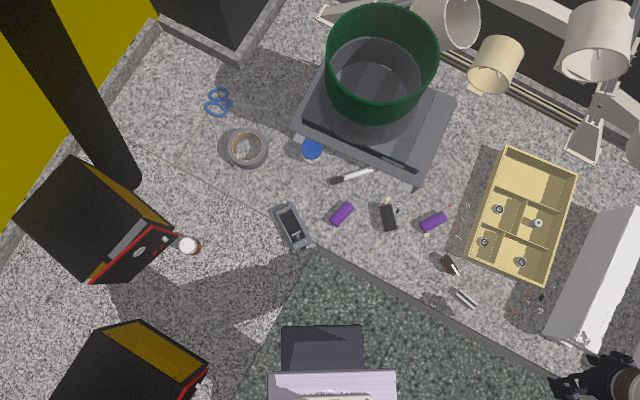

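View pics/s0.png

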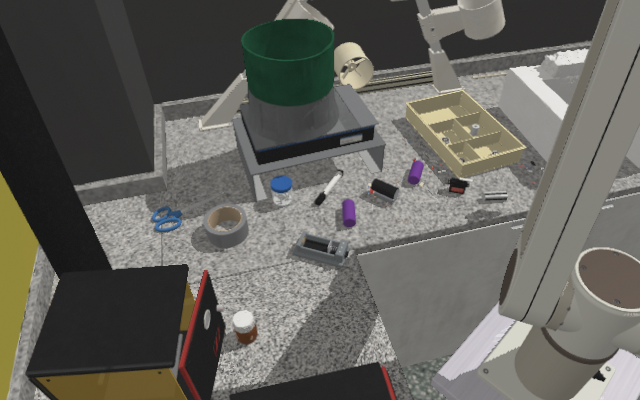

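Top view: the charger is at about (293,226). Things that could be taken for the cell: black cylinder (388,217), purple cylinders (341,213) and (432,221), a small black clip (450,264), and a silver item (464,297). By the description it's the black one at (388,217). I'll check that in a crop.

```bash
python3 - <<'E'
from h import *
im=cv2.imread('pics/t0.png')[190:260,260:420]
cv2.imwrite('pics/c1.png',cv2.resize(im,None,fx=5,fy=5,interpolation=cv2.INTER_CUBIC))
print(pix2w('t0',[(388,217),(293,226),(341,213),(313,150),(352,175),(188,245)],[.03,.03,.016,.06,.02,.06]).round(3))
E
```

```text
[[ 0.532 -0.154  0.03 ]
 [ 0.514  0.09   0.03 ]
 [ 0.547 -0.034  0.016]
 [ 0.704  0.036  0.06 ]
 [ 0.647 -0.066  0.02 ]
 [ 0.468  0.346  0.06 ]]
```

View pics/c1.png

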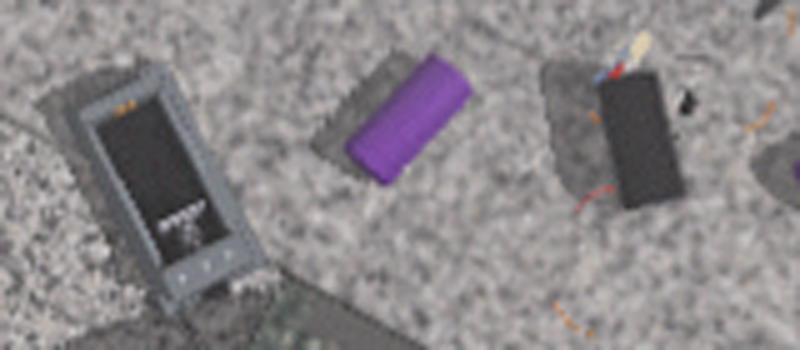

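The crop shows the charger's end with marks (200,225)/(215,265), a purple decoy, and the black cylinder at about (642,140) with stray wires near one end. I'll zoom the scene view to tell the ends apart.

```bash
python3 - <<'E'
from h import *
i=cv2.imread('pics/s0.png')
a=i[225:275,280:360]; b=i[165:215,350:430]; c=i[165:215,430:510]
f=lambda x:cv2.resize(x,(480,300),interpolation=cv2.INTER_CUBIC)
o=np.vstack([np.hstack([f(a),f(b)])[:, :],np.hstack([f(c),f(c)*0])])
cv2.imwrite('pics/c2.png',cv2.resize(o,(800,500)))
E
```

```text
(no output)
```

View pics/c2.png

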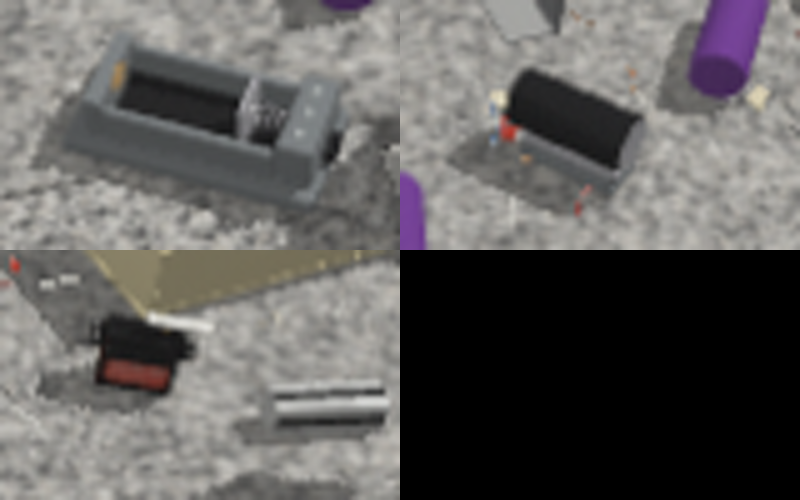

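The charger's spring housing and plate are on the robot's side and its wall (orange contact) at the far end. The black cylinder on the grey rest is the cell, and its near end looks flat. I'll look from the wrist.

```bash
cat >> h.py <<'E'
def qdown(yaw,tilt=0): # tool x along yaw (deg) horizontally, z down; tilt: tool x raised by tilt
    a=np.radians(yaw); x=np.array([np.cos(a),np.sin(a),0]); z=np.array([0,0,-1.]); 
    t=np.radians(tilt); x2=np.cos(t)*x-np.sin(t)*z; z2=np.cos(t)*z+np.sin(t)*x
    return Ro.from_matrix(np.c_[x2,np.cross(z2,x2),z2])
def cmd(p,Rt,p0=None,R0=None):
    s=arm.sense()
    if p0 is None: p0=s['tcp_pos']; R0=Ro.from_quat(s['ee_rot'])
    sh=R0.inv().apply(np.array(p)-p0)*1000; rv=(R0.inv()*Rt).as_rotvec(degrees=True)
    print('shift',sh.round(1),'turn',rv.round(2), 'n>=',max(np.linalg.norm(sh)/62.5,np.linalg.norm(rv)/10.7).round(1))
E
python3 - <<'E'
from h import *
s,d=grab('wrist','w0'); print(d['T_tool_cam'].round(3),d['K'].round(0))
w=pix2w('t0',[(260+628/5,190+75/5),(260+655/5,190+205/5),(260+115/5,190+90/5),(260+215/5,190+290/5)],[.044,.044,.03,.03]);print(w.round(3))
v=w[0]-w[1];print(np.degrees(np.arctan2(v[1],v[0])))
v=w[2]-w[3];print(np.degrees(np.arctan2(v[1],v[0])))
E
```

```text
[[ 0.    -0.958 -0.288  0.074]
 [ 1.    -0.     0.001  0.001]
 [-0.001 -0.288  0.958 -0.144]
 [ 0.     0.     0.     1.   ]] [[288.   0. 323.]
 [  0. 288. 200.]
 [  0.   0.   1.]]
[[ 0.561 -0.146  0.044]
 [ 0.495 -0.157  0.044]
 [ 0.56   0.115  0.03 ]
 [ 0.457  0.066  0.03 ]]
8.900708749350558
25.718298706578505
```

```bash
python3 - <<'E'
from h import *
cmd([.52,-.152,.17],qdown(9))
E
```

```text
shift [ 422.2 -160.    60.9] turn [-9.00e-02  1.00e-02  1.35e+01] n>= 7.3
```

Emit:
step_arm([
  [85, [55, -20, 0], [0, 0, 2]],
  [85, [110, -40, 0], [0, 0, 4]],
  [85, [165, -62, 0], [0, 0, 6]],
  [85, [220, -83, 0], [0, 0, 8]],
  [85, [275, -104, 10], [0, 0, 10]],
  [85, [330, -125, 30], [0, 0, 12]],
  [85, [380, -145, 50], [0, 0, 13.5]],
  [85, [422, -160, 60], [0, 0, 13.5]],
  [85, [422, -160, 60], [0, 0, 13.5]],
  [85, [422, -160, 60], [0, 0, 13.5]],
])

```text
clock: 1.4
tcp_pos: [0.5195, -0.1526, 0.171]
ee_rot: [0.997, 0.079, -0.001, -0.0]
contact_force: [-1.4, 0.0, 0.1]
grip_width: 0.997
grip_force: 0.0
```

```bash
python3 - <<'E'
from h import *
s,d=grab('wrist','w1'); print(s['clock'],s['tcp_pos'],Ro.from_quat(s['ee_rot']).as_matrix().round(3))
print(w2pix('w1',[[.56,-.146,.029],[.495,-.157,.029]]))
E
```

```text
1.4 [ 0.51945867 -0.15259256  0.17097438] [[ 0.988  0.157 -0.001]
 [ 0.157 -0.988 -0.   ]
 [-0.001 -0.    -1.   ]]
[[321.85188238 148.17719653]
 [322.55984516 211.71765429]]
```

View pics/w1.png

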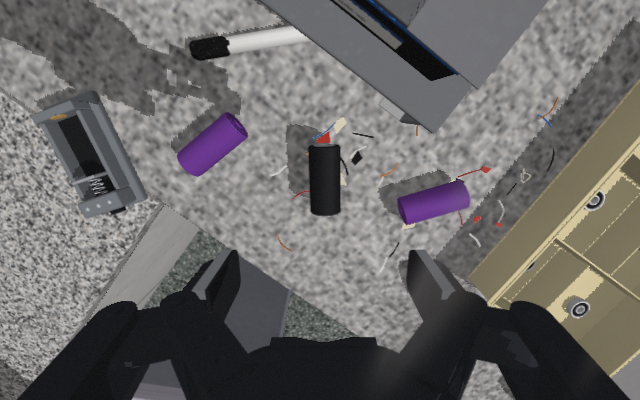

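The cell is at (325,180), aligned with the fingers. The charger is at (90,155) with the spring on the robot's side. Next I crop closely for the button and exact edges.

```bash
python3 - <<'E'
from h import *
i=cv2.imread('pics/w1.png')
a=cv2.resize(i[130:230,290:360],(420,600),interpolation=cv2.INTER_CUBIC)
b=cv2.resize(i[85:225,30:150],None,fx=600/140,fy=600/140,interpolation=cv2.INTER_CUBIC)[:,:380]
cv2.imwrite('pics/c3.png',np.hstack([a,b])[:,:800])
E
```

```text
(no output)
```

View pics/c3.png

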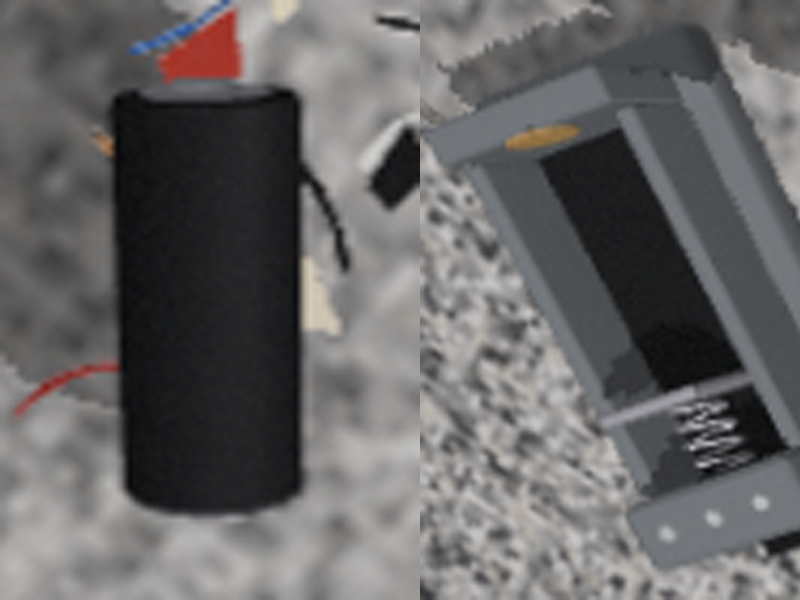

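The far end shows a wide grey disc and no protruding button. I'll move on a bit to see that end at a better angle.

Emit:
step_arm([
  [60, [50, -10, 0], [0, 0, 0]],
  [60, [70, -10, 0], [0, 0, 0]],
  [60, [70, -10, 0], [0, 0, 0]],
  [60, [70, -10, 0], [0, 0, 0]],
])

```text
clock: 1.95
tcp_pos: [0.5864, -0.1328, 0.1715]
ee_rot: [0.997, 0.078, -0.0, 0.0]
contact_force: [-0.9, -0.4, 0.1]
grip_width: 0.701
grip_force: 0.0
```

```bash
python3 - <<'E'
from h import *
s,d=grab('wrist','w2'); print(s['clock'],s['tcp_pos'])
p=w2pix('w2',[[.56,-.146,.029]])[0].astype(int);print(p)
i=d['pixels']
u0,v0=max(p[0]-55,0),max(p[1]-35,0)
cv2.imwrite('pics/c4.png',cv2.resize(i[v0:v0+110,u0:u0+110],(590,590),interpolation=cv2.INTER_CUBIC));print(u0,v0)
E
```

```text
1.95 [ 0.58637551 -0.13279036  0.17153734]
[330 214]
275 179
```

View pics/c4.png

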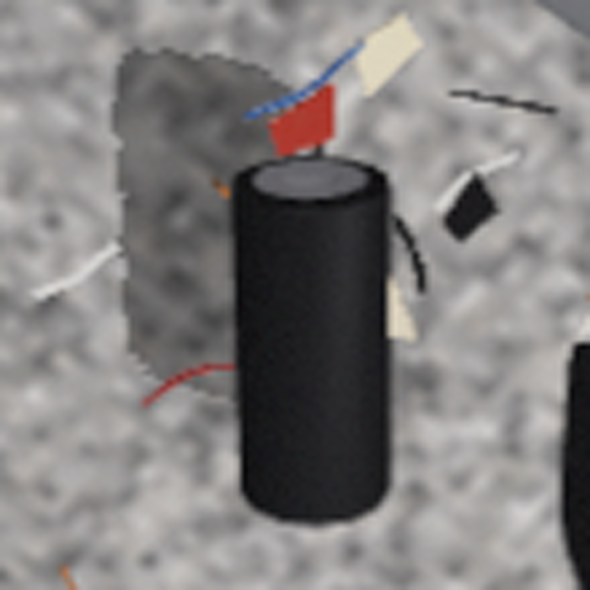

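The far end is a plain grey disc at crop (311,180), so that is the flat end and the button faces the robot. The cell will need about a 163° turn before loading. Computing the grasp and the charger pose now.

```bash
python3 - <<'E'
from h import *
k=590/110
w=pix2w('w2',[(275+311/k,179+180/k),(275+314/k,179+522/k)],[.0287,.0447]);print(w.round(4))
v=w[0]-w[1];print('len',np.hypot(*v[:2]),'yaw',np.degrees(np.arctan2(v[1],v[0])))
w=pix2w('w1',[(290+207/6,130+100/6),(290+212/6,130+514/6)],[.0447,.0447]);print(w.round(4))
v=w[0]-w[1];print('len',np.hypot(*v[:2]),'yaw',np.degrees(np.arctan2(v[1],v[0])))
# charger in w1 crop: scale 600/140, offset x 420
k=600/140; P=[(435,140),(598,70),(620,110),(745,380),(600,420),(668,533),(713,518),(760,503),(485,165),(540,137)]
Z=[.035,.035,.030,.041,.041,.038,.038,.038,.030,.03]
w=pix2w('w1',[(30+(x-420)/k,85+y/k) for x,y in P],Z)
for p,q in zip(P,w):print(p,q.round(4))
s=arm.sense();print(s['qpos'].round(3),s['tcp_pos'])
E
```

```text
[[ 0.5625 -0.1482  0.0287]
 [ 0.497  -0.1592  0.0447]]
len 0.0663848590171677 yaw 9.546468975216122
[[ 0.5636 -0.148   0.0447]
 [ 0.4967 -0.1595  0.0447]]
len 0.06783887050290424 yaw 9.810587727896104
(435, 140) [0.5475 0.1326 0.035 ]
(598, 70) [0.5681 0.0934 0.035 ]
(620, 110) [0.5596 0.0932 0.03  ]
(745, 380) [0.5045 0.0595 0.041 ]
(600, 420) [0.4896 0.0946 0.041 ]
(668, 533) [0.4624 0.083  0.038 ]
(713, 518) [0.4681 0.0716 0.038 ]
(760, 503) [0.4737 0.0598 0.038 ]
(485, 165) [0.5427 0.1261 0.03  ]
(540, 137) [0.5509 0.1124 0.03  ]
[-0.222  0.471  0.183  1.283 -0.     2.764] [ 0.58639213 -0.13270879  0.17160153]
```

Cell body length measures 67.8 mm (68 expected). The charger's screw row gives yaw 26°, and the orange contact checks at 31 mm from the origin. Next is the grasp.

```bash
python3 - <<'E'
from h import *
cmd([.530,-.1537,.024],qdown(9.7))
E
```

```text
shift [-58.9  12.  147.6] turn [ 0.    0.03 -0.79] n>= 2.6
```

Emit:
step_arm([
  [60, [-40, 8, 20], [0, 0, -0.8]],
  [60, [-59, 12, 60], [0, 0, -0.8]],
  [60, [-59, 12, 100], [0, 0, -0.8]],
  [60, [-59, 12, 130], [0, 0, -0.8]],
  [60, [-59, 12, 147], [0, 0, -0.8]],
  [60, [-59, 12, 147], [0, 0, -0.8]],
  [20, [-59, 12, 147], [0, 0, -0.8]],
  [20, [-59, 12, 147], [0, 0, -0.8]],
  [20, [-59, 12, 147], [0, 0, -0.8]],
  [20, [-59, 12, 147], [0, 0, -0.8]],
], squeeze=60)

```text
clock: 3.25
tcp_pos: [0.5319, -0.1521, 0.0263]
ee_rot: [0.996, 0.086, 0.001, -0.001]
contact_force: [-1.4, 2.7, 5.4]
grip_width: 0.344
grip_force: 59.0
```

Emit:
step_arm([
  [20, [0, 0, -10], [0, 0, 0]],
  [20, [0, 0, -30], [0, 0, 0]],
  [20, [0, 0, -60], [0, 0, 0]],
  [20, [0, 0, -90], [0, 0, 0]],
  [20, [0, 0, -90], [0, 0, 0]],
  [20, [0, 0, -90], [0, 0, 0]],
])

```text
clock: 4.0
tcp_pos: [0.5307, -0.1528, 0.1139]
ee_rot: [0.996, 0.085, -0.0, 0.0]
contact_force: [-0.3, -0.2, -2.3]
grip_width: 0.348
grip_force: 59.6
```

```bash
python3 - <<'E'
from h import *
s,d=grab('wrist','w3'); print(s['clock'],s['tcp_pos'],s['grip_width'],s['grip_force'],s['contact_force'])
cv2.imwrite('pics/c5.png',cv2.resize(d['pixels'][190:400,180:460],(800,600),interpolation=cv2.INTER_CUBIC))
E
```

```text
4.0 [ 0.530731   -0.15284979  0.11391856] 0.3478165490892149 59.61843252182007 [-0.25013636 -0.15639952 -2.27655796]
```

View pics/c5.png

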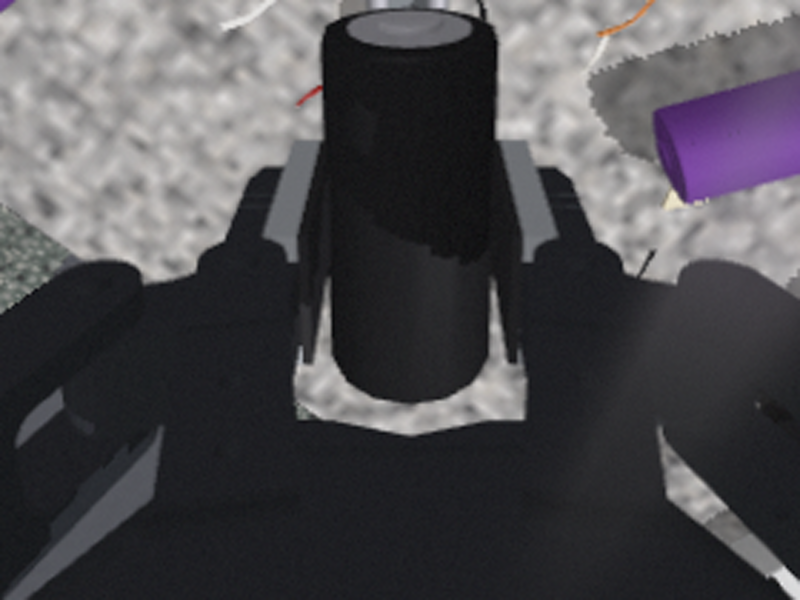

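```bash
python3 - <<'E'
from h import *
for f,(v0,v1,u0,u1) in {'w3':(188,210,294,354),'w2':(205,222,314,352)}.items():
    g=cv2.cvtColor(cv2.imread(f'pics/{f}.png'),cv2.COLOR_BGR2GRAY)[v0:v1,u0:u1:(2 if f=='w3' else 1)]
    print(f); print('\n'.join(' '.join('%3d'%x for x in r) for r in g))
E
```

```text
w3
150 158 175 119 117 117 125 105 152 195 188 138 137 138 139 119  88  88 129 180 204 155 180 179 159 151  52 112 159 164
158 158 178 121 121 121 128 107 151 195 188 138 139 138 138 118  85  88 128 180 203 155 179 180 161 145  96 107 161 163
168 165 179 123 125 125 128 105 151 195 189 136 138 139 138 114  87  87 127 179 204 158 185 186 166 147 113  82 168 158
182 178 162 127 125 125 129 107 151 194 191 137 138 135 133  85  85  86 128 178 204 159 192 192 172 151 140  36 176 160
190 183 167 127 126 126 129 107 143 180 175 127 126 115 102  68  74  80 117 167 188 154 196 190 171 154 167  37 174 162
187 187 167 126 126 124 123 101  93  84  67  57  54  60  75  69  58  55  58  66  63 119 183 173 165 162 177  37 128 165
171 182 166 124 119 105  69  47  54  73  89 107 107 107 107 107 107 106 107  89  66  55  50  95 134 158 183  36 126 167
154 173 163 106  59  27  55  82 108 108 109 107 108 107 108 108 106 107 108 110 102 105  76  54  23  71 157  41 124 169
142 160 139  22  26  62 106 107 108 108 108 108 109 108 109 106 108 106 107 109 104 105 105  98  51  26  41  59 117 171
129 122  18  19  
[... 3429 characters left out ...]
  21  21  25  24  25  24  20  24  27  31  29  35  40  42  37  34  32  29  66 128 164 174 180
 94  93  91  75  40  18  21  20  23  25  25  21  25  28  31  31  34  36  36  35  35  34  35  38  41  46  47  44  39  36  34  29  26  64 121 158 175 181
 83  86  87  76  41  16  22  18  22  23  21  24  28  26  25  27  31  31  30  33  34  37  38  41  44  48  46  43  39  34  31  28  28  64  73 111 169 183
 76  78  82  73  41  15  18  21  25  23  24  25  25  27  28  29  30  27  30  32  35  38  39  42  45  48  47  42  45  37  33  27  28  66  73  32 122 177
 78  75  83  74  42  18  19  18  19  22  24  23  26  25  27  28  29  30  29  32  34  37  38  42  44  47  48  44  42  36  32  30  27  69  78  41  78 140
```

```bash
python3 - <<'E'
from h import *
def f(n,v0,v1,u0,u1,lo,hi):
    g=cv2.imread(f'pics/{n}.png')[v0:v1,u0:u1].astype(float)
    return cv2.resize(np.clip((g-lo)/(hi-lo)*255,0,255).astype(np.uint8),(400,300),interpolation=cv2.INTER_CUBIC)
cv2.imwrite('pics/c6.png',np.hstack([f('w3',183,213,304-10,344+10,60,150),f('s0',175,205,370,410,0,200)]))
E
```

```text
(no output)
```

View pics/c6.png

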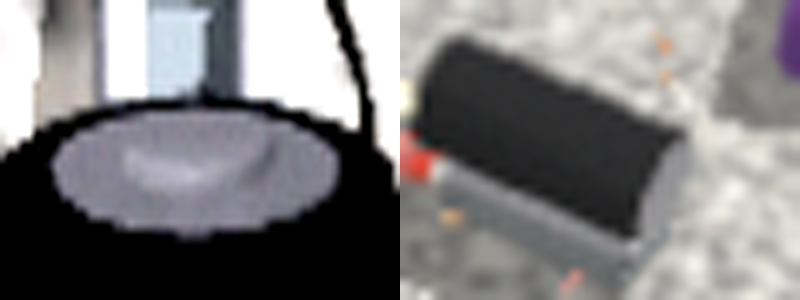

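The contrast crop shows the proud button at the far end (left panel, 195,160), while the near end is plain. So the button already points along +x and no half turn is needed. Next I go beside the charger to measure it from close by.

```bash
python3 - <<'E'
from h import *
d=np.load('pics/w3.npz'); s=arm.sense(); R0=Ro.from_quat(s['ee_rot'])
for p in([.033,0,-.0024],[.033,0,-.0044],[.031,0,-.0024]): print(w2pix('w3',R0.apply(p)+s['tcp_pos']))
cmd([.522,.009,.15],qdown(26))
E
```

```text
[[320.62697309 197.46704832]]
[[320.60069235 198.56388143]]
[[320.6361033  201.20248793]]
shift [  19.3 -160.7  -36.7] turn [ -0.06   0.1  -16.2 ] n>= 2.7
```

Emit:
step_arm([
  [20, [6, -40, -30], [0, 0, -4]],
  [20, [12, -80, -37], [0, 0, -8]],
  [20, [16, -120, -37], [0, 0, -12]],
  [20, [19, -150, -37], [0, 0, -16]],
  [20, [19, -161, -37], [0, 0, -16]],
  [20, [19, -161, -37], [0, 0, -16]],
  [20, [19, -161, -37], [0, 0, -16]],
])

```text
clock: 4.92
tcp_pos: [0.5224, 0.0081, 0.1509]
ee_rot: [0.975, 0.223, -0.0, 0.0]
contact_force: [-0.2, -0.4, -1.9]
grip_width: 0.346
grip_force: 59.8
```

```bash
python3 - <<'E'
from h import *
s,d=grab('wrist','w4'); print(s['clock'],s['tcp_pos'],s['grip_width'],s['contact_force'])
cv2.imwrite('pics/c7.png',cv2.resize(d['pixels'][30:280,120:400],None,fx=2.4,fy=2.4,interpolation=cv2.INTER_CUBIC))
o=np.array([.5229,.0983]);c,q=np.cos(np.radians(26)),np.sin(np.radians(26))
X=lambda x,y,z:[o[0]+x*c-y*q,o[1]+x*q+y*c,z]
print(((w2pix('w4',[X(.031,0,.025),X(-.061,0,.038),X(.031,.023,.035),X(.031,-.023,.035),X(-.031,.013,.041),X(-.031,-.013,.041)])-[120,30])*2.4).round())
E
```

```text
4.925 [0.52236573 0.00810891 0.1508814 ] 0.3455910579685591 [-0.16182144 -0.3604628  -1.94156492]
[[268. 209.]
 [280. 451.]
 [197. 210.]
 [323. 209.]
 [237. 380.]
 [305. 379.]]
```

View pics/c7.png

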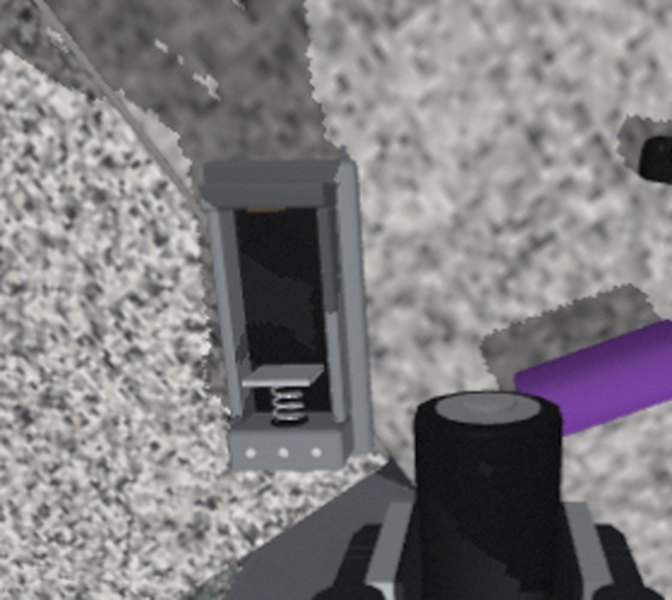

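The charger is clear at crop (285,310): wall inner upper edge (205,207)-(332,206), plate top (245,384)-(312,384), housing rear corners (233,470) and (341,470). Fitting its pose from these.

```bash
python3 - <<'E'
from h import *
from scipy.optimize import least_squares as LS
P=np.array([(205,207),(332,206),(245,384),(312,384),(233,470),(341,470)])/2.4+[120,30]
Q=np.array([(31,23,35),(31,-23,35),(-31,13,41),(-31,-13,41),(-70,23,38),(-70,-23,38)])/1e3
k=600/140
P1=np.array([(30+(713-420)/k,85+518/k),(30+(600-420)/k,85+420/k)])
def X(p,Q):
    R=Ro.from_euler('z',p[2]).as_matrix(); return Q@R.T+[p[0],p[1],0]
for b in (0,2.4):
    r=LS(lambda p:(w2pix('w4',X(p,Q))-P+[b,0]).ravel(),[.523,.098,.45])
    print(b,r.x[:2].round(4),np.degrees(r.x[2]).round(2),r.fun.reshape(-1,2).round(1).tolist())
P0=np.array([(260+115/5,190+90/5),(260+215/5,190+290/5)])
E
```

```text
0 [0.5242 0.0958] 25.47 [[0.2, 0.9], [-0.1, 1.3], [-0.7, -2.0], [-0.1, -1.9], [-1.0, 0.8], [1.8, 1.0]]
2.4 [0.5233 0.0977] 25.38 [[0.2, 0.9], [-0.1, 1.3], [-0.7, -2.1], [-0.2, -1.9], [-1.0, 0.7], [1.8, 1.0]]
```

```bash
cat >> h.py <<'E'
O=np.array([.5238,.0968,0]); YAW=25.5
CX=np.array([np.cos(np.radians(YAW)),np.sin(np.radians(YAW)),0])
def cellpose(th,xf,zb,off=(-.7,-2.4)): # mm; returns TCP pos, rot
    Rt=qdown(YAW,th); M=Rt.as_matrix(); t=np.radians(th)
    F=O+CX*xf/1e3+np.array([0,0,(zb+16*np.cos(t))/1e3])
    C=F+.035*M[:,0]
    return C-off[0]/1e3*M[:,0]-off[1]/1e3*M[:,2],Rt
E
python3 - <<'E'
from h import *
a=cellpose(28,-22,96); b=cellpose(28,-22,16)
cmd(*a); print(a[0]); cmd(*b,*a)
for th,xf,zb in [(28,-28,16),(28,-34,16),(25,-37,16),(22,-40,16),(18,-41,15.5),(14,-41.5,15),(10,-41.5,15),(8,-41.5,15)]:
    print(th,xf); cmd(*cellpose(th,xf,zb),*b)
E
```

```text
shift [ 50.4 -79.4  26.2] turn [-0.04 28.04  0.2 ] n>= 2.6
[0.53341069 0.10138407 0.12476822]
shift [-37.6   0.   70.6] turn [0. 0. 0.] n>= 1.3
28 -28
shift [-5.3  0.  -2.8] turn [0. 0. 0.] n>= 0.1
28 -34
shift [-10.6   0.   -5.6] turn [0. 0. 0.] n>= 0.2
25 -37
shift [-13.2   0.   -5.5] turn [ 0. -3. -0.] n>= 0.3
22 -40
shift [-16.    0.   -5.4] turn [ 0. -6. -0.] n>= 0.6
18 -41
shift [-17.5   0.   -3.3] turn [ -0. -10.   0.] n>= 0.9
14 -41.5
shift [-18.7  -0.   -0.9] turn [  0. -14.   0.] n>= 1.3
10 -41.5
shift [-19.4   0.    1.2] turn [ -0. -18.  -0.] n>= 1.7
8 -41.5
shift [-19.9   0.    2.3] turn [  0. -20.   0.] n>= 1.9
```

Emit:
step_arm([
  [20, [10, -20, 0], [0, 7, 0]],
  [20, [25, -45, 10], [0, 14, 0]],
  [20, [40, -65, 18], [0, 21, 0]],
  [20, [50, -79, 26], [0, 28, 0]],
  [20, [50.4, -79.4, 26], [0, 28, 0.2]],
  [20, [50.4, -79.4, 26], [0, 28, 0.2]],
  [20, [50.4, -79.4, 26], [0, 28, 0.2]],
  [20, [50.4, -79.4, 26], [0, 28, 0.2]],
])

```text
clock: 5.98
tcp_pos: [0.535, 0.1023, 0.1264]
ee_rot: [0.946, 0.215, 0.237, -0.054]
contact_force: [-0.2, -0.1, -1.0]
grip_width: 0.342
grip_force: 59.9
```

```bash
python3 - <<'E'
from h import *
s=arm.sense(); print(s['qpos'].round(2),s['contact_force']); b=cellpose(28,-22,16)
cmd(*cellpose(28,-22,96)); cmd(*b)
E
```

```text
[ 0.1   0.12 -0.58  0.41  0.16  2.83] [-0.1918957  -0.0562605  -0.98390761]
shift [-2.4  0.1  0.6] turn [-0.04 -0.08  0.07] n>= 0.0
shift [-40.    0.1  71.2] turn [-0.04 -0.08  0.07] n>= 1.3
```

Emit:
step_arm([
  [20, [-14, 0, 22], [0, 0, 0]],
  [20, [-28, 0, 48], [0, 0, 0]],
  [20, [-35, 0, 62], [0, 0, 0]],
  [20, [-38, 0, 67], [0, 0, 0]],
  [20, [-40, 0, 71], [0, 0, 0]],
  [20, [-40, 0, 71], [0, 0, 0]],
  [20, [-40, 0, 71], [0, 0, 0]],
])

```text
clock: 6.85
tcp_pos: [0.5321, 0.1018, 0.0446]
ee_rot: [0.946, 0.215, 0.237, -0.054]
contact_force: [0.3, -0.2, -1.5]
grip_width: 0.345
grip_force: 59.9
```

```bash
python3 - <<'E'
from h import *
s=arm.sense(); print(s['contact_force'],s['torque']); 
for th,xf,zb in [(28,-22,16),(28,-28,16),(28,-34,16),(28,-38,16)]: cmd(*cellpose(th,xf,zb))
E
```

```text
[ 0.33429648 -0.17814254 -1.5283048 ] [-0.23141074  0.56348927 -0.04937045]
shift [0.9 0.9 0.4] turn [-0.07 -0.08  0.09] n>= 0.0
shift [-4.4  0.9 -2.5] turn [-0.07 -0.08  0.09] n>= 0.1
shift [-9.7  0.9 -5.3] turn [-0.07 -0.08  0.09] n>= 0.2
shift [-13.2   0.9  -7.2] turn [-0.07 -0.08  0.09] n>= 0.2
```

Emit:
step_arm([
  [20, [-3, 0.5, -1.5], [0, 0, 0]],
  [20, [-6, 0.5, -3.5], [0, 0, 0]],
  [20, [-9, 0.5, -5], [0, 0, 0]],
  [20, [-11, 0.5, -6], [0, 0, 0]],
  [20, [-11, 0.5, -6], [0, 0, 0]],
  [20, [-11, 0.5, -6], [0, 0, 0]],
])

```text
clock: 7.6
tcp_pos: [0.5224, 0.0964, 0.0455]
ee_rot: [0.946, 0.215, 0.238, -0.054]
contact_force: [4.4, 3.7, -1.1]
grip_width: 0.344
grip_force: 59.8
```

```bash
python3 - <<'E'
from h import *
s=arm.sense(); print(s['contact_force'],s['contact_force']@CX,s['torque']); 
for th,xf,zb in [(28,-36,16),(24,-38,16),(20,-40,16),(16,-41,15.5),(12,-41.5,15),(9,-41.5,15)]: cmd(*cellpose(th,xf,zb))
E
```

```text
[ 4.42130857  3.66698088 -1.06377988] 5.569284011920322 [ 0.32504147 -0.41977576  0.0586403 ]
shift [-2.   0.2 -0.2] turn [-0.08 -0.26  0.13] n>= 0.0
shift [-3.8  0.2  0.9] turn [-0.07 -4.26  0.14] n>= 0.4
shift [-5.8  0.2  2. ] turn [-0.07 -8.26  0.14] n>= 0.8
shift [-7.4  0.2  4.1] turn [ -0.06 -12.26   0.14] n>= 1.1
shift [-8.7  0.2  6.5] turn [ -0.06 -16.26   0.14] n>= 1.5
shift [-9.3  0.2  8.1] turn [ -0.05 -19.26   0.14] n>= 1.8
```

Emit:
step_arm([
  [20, [-2.5, -0.3, 0], [0, 0, 0]],
  [20, [-4.5, -0.5, 1], [0, -4, 0]],
  [20, [-6.5, -0.5, 2], [0, -8, 0]],
  [20, [-8.4, -0.5, 4], [0, -12, 0]],
  [20, [-9.7, -0.5, 6], [0, -16, 0]],
  [20, [-9.7, -0.5, 6], [0, -16, 0]],
  [20, [-9.7, -0.5, 6], [0, -16, 0]],
])

```text
clock: 8.48
tcp_pos: [0.5189, 0.0948, 0.036]
ee_rot: [0.969, 0.221, 0.106, -0.024]
contact_force: [7.4, 3.6, -0.8]
grip_width: 0.345
grip_force: 59.9
```

```bash
python3 - <<'E'
from h import *
s=arm.sense(); print(s['contact_force'],s['contact_force']@CX,s['torque']); 
for th,xf,zb in [(12,-41.5,15),(9,-41.5,15),(7,-41.5,15)]: cmd(*cellpose(th,xf,zb))
E
```

```text
[ 7.43242323  3.55990348 -0.75495101] 8.240973785817202 [ 0.50203468 -1.1943675   0.05444593]
shift [-0.8  0.3  0.1] turn [ 0.01 -0.43  0.16] n>= 0.0
shift [-1.   0.3  1.8] turn [ 0.01 -3.43  0.16] n>= 0.3
shift [-1.1  0.3  2.9] turn [ 0.01 -5.43  0.16] n>= 0.5
```

Emit:
step_arm([
  [20, [-0.3, 0, 1.2], [0, -2.5, 0]],
  [20, [-0.5, 0, 2], [0, -4.5, 0]],
  [20, [-0.5, 0, 2], [0, -4.5, 0]],
  [20, [-0.5, 0, 2], [0, -4.5, 0]],
])

```text
clock: 8.98
tcp_pos: [0.5183, 0.0945, 0.0333]
ee_rot: [0.973, 0.221, 0.067, -0.015]
contact_force: [7.2, 2.8, -3.3]
grip_width: 0.351
grip_force: 59.8
```

```bash
python3 - <<'E'
from h import *
s=arm.sense(); print(s['contact_force'],s['contact_force']@CX,s['torque'])
cmd(*cellpose(8,-41.5,15))
M=Ro.from_quat(s['ee_rot']).as_matrix();print(M.round(3),(s['tcp_pos']-O)@CX)
E
```

```text
[ 7.17436418  2.7596154  -3.26195997] 7.663520586695556 [ 0.50383586 -1.30196608  0.06510356]
shift [ 0.1  0.3 -0.1] turn [0.01 0.12 0.14] n>= 0.0
[[ 0.893  0.433  0.124]
 [ 0.429 -0.902  0.059]
 [ 0.137  0.001 -0.991]] -0.005919851860140119
```

Emit:
step_arm([
  [45, [0, 0, 0], [0, 0, 0]],
  [55, [0, 0, 0], [0, 0, 0]],
  [55, [0, 0, 0], [0, 0, 0]],
  [55, [0, 0, -20], [0, 0, 0]],
  [55, [0, 0, -50], [0, 0, 0]],
  [0, [0, 0, -60], [0, -4, 0]],
  [0, [0, 0, -60], [0, -7.9, 0]],
  [0, [0, 0, -60], [0, -7.9, 0]],
  [0, [0, 0, -60], [0, -7.9, 0]],
])

```text
clock: 10.1
tcp_pos: [0.507, 0.0901, 0.0909]
ee_rot: [0.975, 0.222, -0.004, 0.0]
contact_force: [0.0, 0.2, 0.2]
grip_width: 0.0
grip_force: 0.0
```

```bash
python3 - <<'E'
from h import *
s,d=grab('wrist','w5'); print(s['contact_force'],s['clock'])
cmd(O+CX*.017+[0,0,.062],qdown(YAW)); cmd(O+CX*.017+[0,0,.046],qdown(YAW))
# predicted cell outline: home vs tilted (top button end rim)
X=lambda x,y,z:O+CX*x+np.array([-CX[1],CX[0],0])*y+[0,0,z]
print(w2pix('w5',[X(.031,.023,.035),X(.031,-.023,.035),X(.029,0,.046),X(.027,0,.055),X(-.039,0,.046)]).round())
g=cv2.cvtColor(d['pixels'],cv2.COLOR_BGR2GRAY); print(g[120:260:4,324].tolist())
E
```

```text
[0.01835186 0.24241594 0.24741074] 10.1
shift [35.4  1.3 28.7] turn [-0.07  0.45  0.1 ] n>= 0.7
shift [35.5  1.3 44.7] turn [-0.07  0.45  0.1 ] n>= 0.9
[[290. 150.]
 [357. 150.]
 [323. 155.]
 [323. 161.]
 [323. 250.]]
[103, 79, 77, 79, 74, 80, 79, 69, 105, 102, 20, 29, 30, 28, 31, 29, 31, 31, 33, 31, 33, 32, 32, 33, 35, 32, 33, 33, 34, 33, 26, 22, 22, 23, 23]
```

Emit:
step_arm([
  [0, [20, 1, 0], [0, 0.4, 0]],
  [0, [35.5, 1, 10], [0, 0.4, 0]],
  [0, [35.5, 1, 28], [0, 0.4, 0]],
  [0, [35.5, 1, 34], [0, 0.4, 0]],
  [0, [35.5, 1, 38], [0, 0.4, 0]],
  [0, [35.5, 1, 42], [0, 0.4, 0]],
  [0, [35.5, 1, 44], [0, 0.4, 0]],
  [0, [35.5, 1, 44], [0, 0.4, 0]],
])

```text
clock: 11.15
tcp_pos: [0.5405, 0.1048, 0.0476]
ee_rot: [0.975, 0.222, 0.0, -0.0]
contact_force: [0.0, 0.4, 0.7]
grip_width: 0.001
grip_force: 0.3
```

Emit:
step_arm([
  [0, [0, 0, 1.5], [0, 0, 0]],
  [0, [0, 0, 3], [0, 0, 0]],
  [0, [0, 0, 4.5], [0, 0, 0]],
  [0, [0, 0, 4.5], [0, 0, 0]],
])

```text
clock: 11.65
tcp_pos: [0.541, 0.1049, 0.0457]
ee_rot: [0.975, 0.222, 0.001, -0.0]
contact_force: [-5.8, 0.5, 17.9]
grip_width: 0.004
grip_force: 8.8
```

Emit:
step_arm([
  [0, [0, 0, -15], [0, 0, 0]],
  [0, [-20, 0, -15], [0, 0, 0]],
  [0, [-40, 0, -15], [0, 0, 0]],
  [0, [-40, 0, -5], [0, 0, 0]],
  [0, [-40, 0, 0], [0, 0, 0]],
  [0, [-40, 0, 2], [0, 0, 0]],
  [0, [-40, 0, 3], [0, 0, 0]],
  [0, [-40, 0, 3], [0, 0, 0]],
])

```text
clock: 12.65
tcp_pos: [0.5037, 0.0869, 0.0454]
ee_rot: [0.975, 0.222, 0.0, 0.0]
contact_force: [-18.2, -4.3, 47.3]
grip_width: 0.002
grip_force: 23.5
```

Emit:
step_arm([
  [0, [0, 0, -20], [0, 0, 0]],
  [0, [0, 40, -60], [0, 0, 0]],
  [0, [0, 75, -90], [0, 0, 0]],
  [0, [0, 75, -100], [0, 0, 0]],
  [0, [0, 75, -100], [0, 0, 0]],
  [0, [0, 75, -100], [0, 0, 0]],
])

```text
clock: 13.4
tcp_pos: [0.5352, 0.0205, 0.1381]
ee_rot: [0.975, 0.222, -0.002, -0.001]
contact_force: [-0.2, 0.2, -0.5]
grip_width: -0.0
grip_force: 0.0
```

```bash
python3 - <<'E'
from h import *
s,d=grab('wrist','w6'); print(s['clock'],s['contact_force'],s['tcp_pos'])
X=lambda x,y,z:O+CX*x+np.array([-CX[1],CX[0],0])*y+[0,0,z]
g=cv2.cvtColor(d['pixels'],cv2.COLOR_BGR2GRAY).astype(float)
for y in(-.004,0.,.004):
  # charger-x profile sampled in plane z=46 mm, 1 mm steps
  xs=np.arange(-.065,.045,.002); p=w2pix('w6',[X(x,y-.002,.046) for x in xs]).astype(np.float32)
  v=cv2.remap(g.astype(np.float32),p[:,0].reshape(1,-1),p[:,1].reshape(1,-1),cv2.INTER_LINEAR)[0]
  print([(int(round(x*1000)),int(b)) for x,b in zip(xs,v)])
ys=np.arange(-.03,.031,.002)
for x in(-.03,0,.022):
  p=w2pix('w6',[X(x,y,.04) for y in ys]).astype(np.float32)
  v=cv2.remap(g.astype(np.float32),p[:,0].reshape(1,-1),p[:,1].reshape(1,-1),cv2.INTER_LINEAR)[0]
  print(x,v.astype(int).tolist())
E
```

```text
13.4 [-0.20875022  0.16954568 -0.52837832] [0.53521016 0.02050424 0.13811309]
[(-65, 157), (-63, 120), (-61, 119), (-59, 119), (-57, 118), (-55, 119), (-53, 119), (-51, 117), (-49, 97), (-47, 52), (-45, 16), (-43, 72), (-41, 97), (-39, 144), (-37, 57), (-35, 37), (-33, 36), (-31, 36), (-29, 37), (-27, 37), (-25, 37), (-23, 37), (-21, 36), (-19, 36), (-17, 35), (-15, 35), (-13, 34), (-11, 35), (-9, 33), (-7, 36), (-5, 35), (-3, 36), (-1, 36), (1, 37), (3, 36), (5, 35), (7, 36), (9, 35), (11, 34), (13, 34), (15, 35), (17, 35), (19, 34), (21, 35), (23, 35), (25, 35), (27, 33), (29, 29), (31, 93), (33, 66), (35, 105), (37, 106), (39, 78), (41, 73), (43, 75)]
[(-65, 146), (-63, 119), (-61, 118), (-59, 167), (-57, 178), (-55, 123), (-53, 118), (-51, 117), (-49, 96), (-47, 47), (-45, 49), (-43, 56), (-41, 113), (-39, 108), (-37, 39), (-35, 31), (-33, 31), (-31, 31), (-29, 33), (-27, 32), (-25, 32), (-23, 31), (-21, 29), (-19, 30), (-17, 30), (-15, 30), (-13, 30), (-11, 31), (-9, 31), (-7, 31), (-5, 32), (-3, 30), (-1, 32), (1, 30), (3, 29), (5, 29), (7, 30), (9, 31), (11, 30), (13, 32), (15
[... 453 characters left out ...]
7), (-11, 28), (-9, 27), (-7, 27), (-5, 27), (-3, 25), (-1, 28), (1, 26), (3, 26), (5, 28), (7, 27), (9, 26), (11, 26), (13, 27), (15, 25), (17, 28), (19, 26), (21, 26), (23, 25), (25, 26), (27, 26), (29, 29), (31, 94), (33, 68), (35, 80), (37, 118), (39, 119), (41, 78), (43, 75)]
-0.03 [121, 104, 80, 111, 117, 59, 22, 24, 25, 27, 33, 37, 39, 37, 34, 32, 29, 27, 28, 25, 21, 27, 53, 102, 115, 95, 110, 110, 110, 150, 188]
0 [121, 114, 80, 106, 120, 78, 20, 22, 25, 27, 33, 36, 37, 36, 33, 28, 28, 26, 28, 25, 21, 18, 56, 116, 118, 81, 88, 129, 121, 144, 181]
0.022 [120, 120, 82, 96, 122, 92, 20, 24, 24, 28, 30, 34, 35, 34, 32, 30, 27, 25, 25, 24, 22, 19, 56, 109, 121, 85, 72, 103, 187, 196, 160]
```

The cell's dark outline runs from about −38 to +30 mm in the 46 mm plane (−39 to +29 expected), and both end presses stopped at 45.5–46 mm. That means it is home, and the robot is clear of everything.

```bash
python3 -c "
from h import *
print(arm.close_job())"
```

```text
the job is handed in; nothing more can be done
None
```

I loaded the cell into the charging cradle and handed the job in at about 13.5 s. The last camera check and both end presses showed it level and fully home, though the hand-in gave no verdict.

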